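# Clear the soap cutter's catch tray into the basket and hang it up to dry

### The job

The four fresh-cut soap bars are waiting on the soap cutter's catch tray: fold its end stop all the way down and stand the empty basket on the worktop under the mouth, then push all the bars along the tray and out into the basket - they mark easily, so do not grip them or pick them up. Then hang the basket with all the bars in it by its handle on both prongs of the double hook, clear of the worktop, and let go so that it hangs still. Leave the bottle, jar, scraper and iron where they are.

Things in the scene. Friction and masses are not known exactly. Their poses are not given: they have to be found in the camera images.
- cutter: Bench soap cutter, fixed. Origin on the worktop under the middle of its catch tray's mouth; +y points out of the mouth, the steel tray runs back along -y. Tray floor level, 165 mm over the worktop, 115 mm wide inside, sides 25 mm high. At y = -390 mm stands the guillotine frame (322 mm over the worktop, 170 mm wide), then the infeed bed. Front legs at y = -100 mm: worktop under the mouth free.
- mouth (a point): Middle of the tray's mouth edge at floor level, 165 mm over the worktop, on the hinge line of the end stop. Axes as cutter.
- stop (a joint): End stop, steel plate 112 mm wide, 60 high, 4 thick, hinged at floor level along the mouth's x. 0 rad = upright, closing the mouth; grows as it folds out and down; 1.57 level; 2.3 = limit, fully down: a 42 degree chute ending 45 mm out from the mouth, 123 mm over the worktop. Stiff friction hinge (0.1 N m): stays where left; takes about 2 N near its top. Starts at 0 to 0.35.
- bar1: Ivory soap bar, 75 x 50 x 25 mm, 0.1 kg, flat on the tray floor; origin at the centre of its underside, x along the 75 mm. bar1 lies nearest the mouth (origin about 42 mm behind it), bar4 farthest back (about 246 mm), the row filling most of the tray; some 80 mm of empty tray remain between bar4 and the guillotine.
- bar2: Same bar, second from the mouth.
- bar3: Same bar, third from the mouth.
- bar4: Same bar, farthest from the mouth.
- basket: Dark slatted basket, 190 (its x) x 160 (its y) mm outside, walls 85 mm high and 4 mm thick, open on top, 0.26 kg empty. Origin at the centre of its underside. A rigid bow handle (9 mm tube) rises from the middle of the two x ends and spans the basket along x, straight for 140 mm at its top.
- basket_grip (a point): Middle of the handle's round wooden grip, 215 mm over the basket's underside; the grip runs along the basket's x, 14 mm thick and 120 mm long. Axes as basket.
- hook: White upright, 70 mm wide, 305 mm high, on a foot plate (120 mm wide, 12 high, from 30 mm in front of to 70 mm behind the face), fixed to the worktop; it carries a double hook. Origin on the worktop under the middle of its front face; -x points out of the face, the way the prongs point.
- hook_seat (a point): Where the middle of the hung handle grip rests: 95 mm out from the face, 260 mm over the worktop, midway between the prongs. These 10 mm rods lie 80 mm apart (y = -40 and +40 mm), run out nearly level with a V notch 30 mm wide, 12 deep for the grip here, and turn up to tips 130 mm out, 291 mm over the worktop. Axes as hook. A hung basket has 15 mm of room to the upright.
- spray: White bottle, 68 mm across, 170 mm high, bystander. Origin under its centre.
- jar: Glass jar, 64 mm across, 75 mm high, bystander. Origin under its centre.
- scraper: Flat spatula-shaped scraper, 200 mm long, lying down, bystander. Origin near its middle.
- iron: Steam iron standing on its heel, 115 x 100 mm, 245 mm high, bystander. Origin under its heel.
Things that resemble listed ones, but are neither listed nor needed, are in the scene too. Leave any turquoise or yellow look-alike of the bar2 alone.

How it is judged:
On the way, in this order (a step that is already met when the one before it is completed fails the run):
1. the end stop is folded down and the basket stands upright on the worktop under the mouth, the bars still on the tray (value of joint stop above 2 rad and height (world z) of basket below 0.006 m and angle between basket's own z axis and vertical below 0.08 rad and x of basket in the frame of cutter between -0.06 and 0.06 m and y of basket in the frame of cutter between 0.04 and 0.125 m and height (world z) of each of bar1, bar2, bar3, bar4 above 0.155 m), for 0.2 s.
2. all four bars lie in the basket before it is hung up (basket upright, still lower than 40 mm) (height (world z) of basket below 0.04 m and angle between basket's own z axis and vertical below 0.3 rad and x of bar1 in the frame of basket between -0.092 and 0.092 m and y of bar1 in the frame of basket between -0.078 and 0.078 m and z of bar1 in the frame of basket between -0.002 and 0.09 m and x of bar2 in the frame of basket between -0.092 and 0.092 m and y of bar2 in the frame of basket between -0.078 and 0.078 m and z of bar2 in the frame of basket between -0.002 and 0.09 m and x of bar3 in the frame of basket between -0.092 and 0.092 m and y of bar3 in the frame of basket between -0.078 and 0.078 m and z of bar3 in the frame of basket between -0.002 and 0.09 m and x of bar4 in the frame of basket between -0.092 and 0.092 m and y of bar4 in the frame of basket between -0.078 and 0.078 m and z of bar4 in the frame of basket between -0.002 and 0.09 m), for 0.2 s.
At the end, for the whole second after the job is handed in: The basket hangs on both prongs, hardly swinging (under 0.12 m/s; grip 60 to 125 mm out from the upright, within 30 mm of the middle), over 20 mm clear of the worktop, tilted under 0.35 rad, all four bars inside; the robot touches nothing (x of bar1 in the frame of basket between -0.092 and 0.092 m and y of bar1 in the frame of basket between -0.078 and 0.078 m and z of bar1 in the frame of basket between -0.002 and 0.09 m and x of bar2 in the frame of basket between -0.092 and 0.092 m and y of bar2 in the frame of basket between -0.078 and 0.078 m and z of bar2 in the frame of basket between -0.002 and 0.09 m and x of bar3 in the frame of basket between -0.092 and 0.092 m and y of bar3 in the frame of basket between -0.078 and 0.078 m and z of bar3 in the frame of basket between -0.002 and 0.09 m and x of bar4 in the frame of basket between -0.092 and 0.092 m and y of bar4 in the frame of basket between -0.078 and 0.078 m and z of bar4 in the frame of basket between -0.002 and 0.09 m and x of basket_grip in the frame of hook between -0.125 and -0.06 m and y of basket_grip in the frame of hook between -0.03 and 0.03 m and z of basket_grip in the frame of hook between 0.25 and 0.272 m and height (world z) of basket above 0.02 m and angle between basket's own z axis and vertical below 0.35 rad and linear speed of basket below 0.12 m/s).
It fails at once if a bar is gripped or pressed hard (more than 16 N between fingers and bar) (contact force between the fingers and bar1 above 16 N or contact force between the fingers and bar2 above 16 N or contact force between the fingers and bar3 above 16 N or contact force between the fingers and bar4 above 16 N).
It fails at once if a bar is picked up: more than 60 mm above the tray floor while outside the basket ((height (world z) of bar1 above 0.225 m and not (x of bar1 in the frame of basket between -0.092 and 0.092 m and y of bar1 in the frame of basket between -0.078 and 0.078 m and z of bar1 in the frame of basket between -0.002 and 0.09 m)) or (height (world z) of bar2 above 0.225 m and not (x of bar2 in the frame of basket between -0.092 and 0.092 m and y of bar2 in the frame of basket between -0.078 and 0.078 m and z of bar2 in the frame of basket between -0.002 and 0.09 m)) or (height (world z) of bar3 above 0.225 m and not (x of bar3 in the frame of basket between -0.092 and 0.092 m and y of bar3 in the frame of basket between -0.078 and 0.078 m and z of bar3 in the frame of basket between -0.002 and 0.09 m)) or (height (world z) of bar4 above 0.225 m and not (x of bar4 in the frame of basket between -0.092 and 0.092 m and y of bar4 in the frame of basket between -0.078 and 0.078 m and z of bar4 in the frame of basket between -0.002 and 0.09 m))).
It fails at once if the bottle, jar, scraper or iron is moved more than 30 mm (distance of any of spray, jar, scraper, iron from where it was at the start of the episode above 0.03 m).
It also fails if it takes over 67 s, if anything falls off the work surface, if the arm or the gripper's body presses on something with over 40 N, if the wrist force passes 120 N, or if a joint passes its speed limit or range.

### The arm

A 7-joint arm with a two-finger parallel gripper is mounted at the origin on the work surface. World frame = base frame: x ahead of the robot, y to its left, z up, the work surface at z = 0. Lengths are in m, angles in rad, forces in N, time in s.
With the tool pointing down it reaches from about 0.425 to 0.925 m from the base axis. Payload 6.8 kg.
Tool frame: the origin (TCP) lies on the centre line of the jaws, within the pads' length; the fingertips stand 14 mm ahead of it and the grasp point (between the pads) lies 5 mm behind it; z points along the fingers, y is the direction in which the jaws open and shut (so a half turn about z gives the same grasp; the last joint's range is limited). The gripper opens to 85 mm and grips with 20 to 120 N. Pads are 22 mm wide; open, the fingers measure 114 mm over their backs; the gripper's body (76 mm by 85 mm) begins 54 mm behind the grasp point. The pads swing forward as they close: fully open they stand 13 mm farther back than shut.
Start: joints at [-1.332, 0.477, 0.022, 1.555, -0.011, 1.109, -0.083], TCP at [0.229, 0.635, 0.245] pointing down, gripper open.
Joint ranges: [-2.96, 2.96], [-0.34, 2.1], [-1.41, 1.46], [0.24, 2.44], [-1.37, 4.51], [0.17, 1.92], [-2.96, 2.96]. Speed limits (rad/s): [2.39, 2.39, 3.14, 3.14, 3.14, 3.14, 3.14].

### API

Orientations are given as a unit quaternion [w, x, y, z].
In Python, from cell import arm gives the robot as it stands. Calls block until the motion is done:
- arm.move_to(position, orientation): joint-space move of the TCP to a pose.
- arm.move_linear(position, v=0.15, attitude=None, threshold=None): straight line of the TCP; attitude=None keeps the orientation; v is the mean speed in m/s. With threshold (N) it stops when the force on the tool has changed by that much, and returns True; else False.
- arm.set_joints(angles): joint-space move.
- arm.let_go() and arm.close_gripper(grip_force=None): open the fingers fully, or close them until they stop; grip_force is the grip in N (None keeps the last).
- arm.sleep(seconds).
- arm.ik(position, orientation): joint angles nearest the present ones, or None.
- arm.state(): the state.
- arm.get_image(name): name is "side" or "top" or "wrist"; returns a dict with "color" (384x512x3 uint8, blue, green, red), "depth" (384x512 float32, m along the optical axis (not along the pixel's ray), 0 where there is no reading), "camera_matrix" (3x3 intrinsics, pixels), "k1" (the pictures are not rectified: a ray, as slopes to the right and down, at radius r is drawn at 1 + k1 r^2 times it, then the intrinsics apply), "eye" and "attitude" of the camera in the world. Camera axes: x right, y up, looking along -z (the intrinsics and any distortion apply to the point x, -y, -z); pixel columns grow to the right and rows downward; lengths in m; the calibration is good to about 2 mm. A picture is of the moment at which its call begins.
A pose or a line that the arm cannot do raises arm.IKError and nothing moves.
- arm.finish_job(): hands the job in, once; it reports no verdict.
Trained networks look in a picture, given as the dict that the camera call returned (one of the last four; its "shot" number tells which), for a name from the list of things; names that differ only in an ending like _2 or _b are one class to them, and where a whole thing is asked for, a point or a joint stands for the part that bears it (a point fixed in the world has none). Each returns a list of dicts, best first, with "p" (0 to 1); they miss things now and then, are a little off and sometimes report something else, mostly with a low value. They report only what shows in the picture. A call takes as long as a camera call. They do not tell look-alikes from the thing itself.
- arm.cut_out(picture, target): "pixels" (384x512 bool, what is visible of it) and "extent" ([left, top, right, bottom] in pixels, round what is visible of it).
The state is a dict: "t": time; "joints": joint angles; "dq": joint speeds; "joint_torque": joint torques, N m; "position": TCP position; "eef_rot": TCP orientation; "ft_force": force on the tool from outside, world axes, zero at the start; "wrist_torque": the same for the moment, N m; "grip_width": finger opening in m.
Only numpy, scipy, OpenCV 4.12 (cv2) and the standard library are available. Lean on these libraries where they do the work, as an engineer would, in place of code of your own. Each camera call takes 0.05 s, during which the arm holds its last target. There are 200 camera calls.

## Working session

There is one attempt and no reset: what is moved stays moved. The work goes in short steps, each a Python script; the robot and the scene stay as the last script left them, time stands still between calls to the robot, and variables do not carry over. Pictures are saved under pics/ and viewed, about 8 in all and at most 12, crops included, and the job is handed in when it is done.

```bash
mkdir -p pics; ls
cat > h.py <<'E'
import numpy as np, cv2
from cell import arm
from scipy.spatial.transform import Rotation as R
def q2R(q): return R.from_quat([q[1],q[2],q[3],q[0]]).as_matrix()
def R2q(m):
    q=R.from_matrix(m).as_quat(); return [q[3],q[0],q[1],q[2]]
def cloud(p):
    d=p["depth"]; h,w=d.shape; K=p["camera_matrix"]
    u,v=np.meshgrid(np.arange(w),np.arange(h))
    x=(u-K[0][2])/K[0][0]; y=(v-K[1][2])/K[1][1]
    xu,yu=x.copy(),y.copy()
    for _ in range(8):
        s=1+p["k1"]*(xu**2+yu**2); xu=x/s; yu=y/s
    c=np.stack([xu*d,-yu*d,-d],-1)
    W=c@q2R(p["attitude"]).T+np.array(p["eye"])
    W[d<=0]=np.nan
    return W
def proj(p,P):
    c=(np.array(P)-p["eye"])@q2R(p["attitude"])
    x=c[...,0]/-c[...,2]; y=-c[...,1]/-c[...,2]; s=1+p["k1"]*(x*x+y*y); K=np.array(p["camera_matrix"])
    return np.stack([K[0,0]*x*s+K[0,2],K[1,1]*y*s+K[1,2]],-1)
def down(yaw):  # tool down, tool y axis at yaw+90deg; tool x at angle yaw
    c,s=np.cos(yaw),np.sin(yaw)
    return R2q(np.array([[c,s,0],[s,-c,0],[0,0,-1]]))
E
python3 - <<'E'
from h import *
for n in("side","top"):
    p=arm.get_image(n); cv2.imwrite(f"pics/{n}0.png",p["color"]); W=cloud(p); np.save(n+"0.npy",W)
    print(n,np.round(p["eye"],3),np.round(p["attitude"],3),p["k1"])
    for t in["cutter","basket","hook","stop","bar1","spray","jar","scraper","iron","basket_grip"]:
        for r in arm.cut_out(p,t)[:5]:
            m=r["pixels"]; q=W[m]; q=q[~np.isnan(q[:,0])]
            if len(q): print(t,round(r["p"],2),list(map(int,r["extent"])),len(q),np.round(np.median(q,0),3),np.round(np.percentile(q,3,axis=0),3),np.round(np.percentile(q,97,axis=0),3))
a=cv2.imread("pics/side0.png");b=cv2.imread("pics/top0.png")
E
```

```text
pics
side [0.38  1.144 1.233] [-0.085 -0.029  0.375  0.923] 0.0291039701017074
cutter 0.65 [239, 62, 312, 178] 3042 [ 0.581 -0.384  0.178] [ 0.496 -0.629  0.011] [ 0.669 -0.001  0.312]
basket 0.86 [249, 216, 326, 297] 3508 [0.408 0.298 0.024] [0.308 0.203 0.001] [0.51  0.414 0.221]
basket 0.64 [183, 188, 244, 281] 1883 [0.681 0.369 0.126] [0.585 0.253 0.003] [0.748 0.407 0.307]
hook 0.61 [182, 190, 245, 282] 1777 [0.681 0.37  0.13 ] [0.591 0.254 0.008] [0.744 0.404 0.307]
stop 0.81 [242, 153, 276, 163] 310 [ 0.561 -0.006  0.197] [ 0.506 -0.039  0.167] [0.612 0.01  0.227]
stop 0.18 [247, 214, 328, 300] 3662 [0.407 0.297 0.023] [0.302 0.198 0.001] [0.512 0.414 0.22 ]
bar1 0.77 [254, 115, 272, 125] 140 [ 0.586 -0.247  0.191] [ 0.556 -0.275  0.18 ] [ 0.619 -0.231  0.196]
bar1 0.77 [220, 155, 238, 170] 160 [ 0.72  -0.152  0.026] [ 0.688 -0.184  0.012] [ 0.755 -0.122  0.033]
bar1 0.75 [251, 131, 272, 146] 207 [ 0.569 -0.116  0.192] [ 0.536 -0.146  0.177] [ 0.607 -0.095  0.196]
bar1 0.65 [246, 146, 273, 154] 158 [ 0.566 -0.061  0.192] [ 0.532 -0.082  0.184] [ 0.602 -0.039  0.197]
bar1 0.48 
[... 1914 characters left out ...]
, 188, 142, 231] 1573 [0.472 0.572 0.143] [0.416 0.532 0.018] [0.533 0.623 0.246]
jar 0.82 [345, 237, 368, 257] 393 [ 0.35  -0.171  0.073] [ 0.319 -0.202  0.   ] [ 0.378 -0.148  0.079]
jar 0.39 [165, 195, 238, 269] 3173 [0.404 0.314 0.005] [ 0.308  0.223 -0.001] [0.504 0.407 0.22 ]
scraper 0.55 [370, 229, 411, 287] 692 [ 0.285 -0.296  0.004] [ 0.23  -0.357 -0.002] [ 0.392 -0.25   0.02 ]
iron 0.7 [89, 192, 141, 229] 1617 [0.473 0.574 0.145] [0.415 0.533 0.01 ] [0.533 0.64  0.246]
basket_grip 0.66 [164, 194, 242, 269] 3236 [0.402 0.314 0.005] [ 0.305  0.22  -0.001] [0.502 0.409 0.22 ]
basket_grip 0.25 [344, 237, 368, 257] 378 [ 0.352 -0.17   0.073] [ 0.325 -0.202  0.011] [ 0.378 -0.147  0.079]
```

View pics/side0.png

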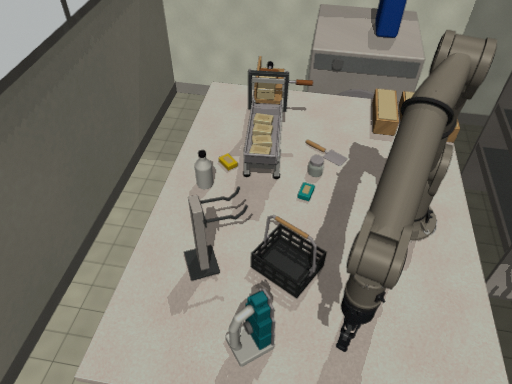

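View pics/top0.png

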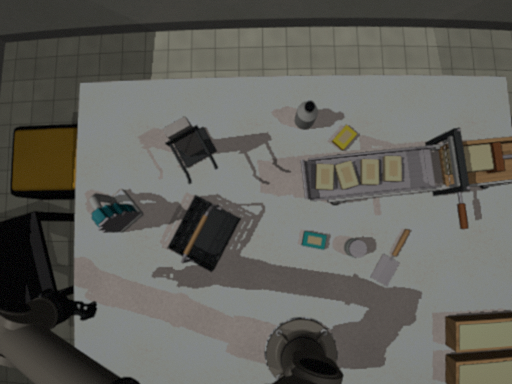

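The side view shows four bars in the tray at about (262,130), the basket at (288,257), the hook at (200,240) and the iron at (255,325). The turquoise (306,191) and yellow (228,161) look-alikes lie off the tray, so I will leave them. In the top view the tray bars are at (325,177), (347,174), (370,171) and (392,168). Next I fit the poses.

Run:
```python
from h import *
S,T=np.load("side0.npy").reshape(-1,3),np.load("top0.npy").reshape(-1,3)
def box(P,lo,hi): 
    return P[np.all((P>lo)&(P<hi),1)]
def rect(P,n):
    (c,s,a)=cv2.minAreaRect((P[:,:2]*1000).astype(np.float32)); print(n,len(P),np.round(c,1),np.round(s,1),round(a,1),"z",np.round(np.percentile(P[:,2],[5,50,95]),4))
def line(P,n):
    m=np.median(P,0); e=np.linalg.svd(P-P.mean(0),full_matrices=False)[2][0]; t=(P-P.mean(0))@e
    a,b=np.percentile(t,[1,99]); print(n,len(P),"mid",np.round(P.mean(0)+e*(a+b)/2,4),"len",round(b-a,3),"dir",np.round(e,3),"deg",round(np.degrees(np.arctan2(e[1],e[0])),2))
for nm,P in(("T",T),("S",S)):
    print(nm,"floor z",np.nanmedian(box(P,[.2,-.1,-.02],[.9,.1,.02])[:,2]))
    line(box(P,[.28,.18,.195],[.53,.43,.24]),"handle")
    rect(box(P,[.28,.18,.06],[.53,.43,.1]),"basketrim")
    rect(box(P,[.5,.2,.298],[.8,.45,.33]),"uptop")
    line(box(P,[.48,.2,.298],[.8,.45,.33]),"uptop")
    rect(box(P,[.5,.2,.006],[.8,.45,.018]),"foot")
    rect(box(P,[.48,.15,.235],[.66,.45,.297]),"prongs")
    pr=box(P,[.48,.15,.235],[.64,.45,.297]); 
    if len(pr)>20:
        _,l,c=cv2.kmeans(pr[:,:2].astype(np.float32),2,None,(3,50,1e-6),5,0)
        for k in(0,1): line(pr[l[:,0]==k],"prong")
    for i,y in enumerate((-.06,-.122,-.19,-.255)): rect(box(P,[.52,y-.03,.183],[.63,y+.03,.2]),"bar%d"%(i+1))
    line(box(P,[.48,-.03,.215],[.64,.03,.24]),"stoptop")
    rect(box(P,[.48,-.03,.16],[.64,.04,.24]),"stop")
    w=box(P,[.45,-.35,.183],[.7,-.02,.196])
    for y in np.arange(-.34,-.02,.04):
        q=w[abs(w[:,1]-y)<.01]
        if len(q): print("  y%.2f"%y,np.round([q[:,0].min(),q[:,0].max()],4),end="")
    print()
    rect(box(P,[.4,-.6,.3],[.8,-.3,.34]),"guillotine top")
```

```text
T floor z -0.0002879849719092942
handle 277 mid [0.4055 0.3094 0.2178] len 0.176 dir [-0.883  0.469  0.01 ] deg 152.02
basketrim 422 [406.  309.7] [161.7 199.3] 62.1 z [0.0691 0.0835 0.0881]
uptop 303 [693.1 346.1] [31.5 70.5] 29.1 z [0.3008 0.3042 0.307 ]
uptop 303 mid [0.6925 0.3455 0.3041] len 0.069 dir [-0.466  0.885  0.002] deg 117.81
foot 516 [647.4 319.8] [294.4 228.4] 3.7 z [0.0069 0.0113 0.0153]
prongs 297 [619.6 309.2] [136.7  91.4] 30.1 z [0.2515 0.2616 0.2886]
prong 135 mid [0.5908 0.3367 0.2631] len 0.111 dir [-0.882 -0.458  0.107] deg -152.55
prong 85 mid [0.6057 0.2553 0.2667] len 0.072 dir [-0.782 -0.431  0.451] deg -151.12
bar1 508 [576.9 -61. ] [95.9 58.2] 0.9 z [0.186  0.1895 0.1932]
bar2 467 [ 579.2 -122.2] [101.2  58.9] 0.5 z [0.1857 0.1896 0.1933]
bar3 462 [ 585.7 -190.7] [56.4 88.4] 90.0 z [0.1861 0.1897 0.193 ]
bar4 461 [ 573.4 -259.1] [ 51.4 106.9] 89.6 z [0.1858 0.1897 0.1931]
stoptop 138 mid [0.5561 0.0031 0.2216] len 0.108 dir [-0.996 -0.087 -0.005] deg -175.02
stop 439 [559.1  -9. ] [122.4  41.7] 0.8 z [0.1624 0.1888 0.2235]
  y-0.34 [0.5246 0.6486]  y-0.
[... 867 characters left out ...]
125] deg 28.3
bar1 181 [578.2 -64. ] [97.1 55.7] 4.6 z [0.1881 0.1925 0.1968]
bar2 191 [ 581.  -121.7] [96.9 56.3] 0.7 z [0.1852 0.1922 0.1962]
bar3 181 [ 569.1 -191.1] [98.3 57.1] 0.3 z [0.1847 0.192  0.196 ]
bar4 170 [ 573.5 -256.5] [105.7  56.6] 0.2 z [0.1857 0.1921 0.196 ]
stoptop 81 mid [0.5591 0.0047 0.224 ] len 0.109 dir [-0.995 -0.101 -0.004] deg -174.2
stop 326 [558.2  -5.7] [119.6  35.9] 5.4 z [0.1659 0.1938 0.2265]
  y-0.34 [0.5299 0.6498]  y-0.30 [0.5232 0.6467]  y-0.26 [0.5226 0.6435]  y-0.22 [0.5176 0.6405]  y-0.18 [0.5144 0.6369]  y-0.14 [0.5086 0.6322]  y-0.10 [0.507  0.6268]  y-0.06 [0.5009 0.6254]
guillotine top 213 [ 594.8 -404.1] [166.7  32.4] 4.4 z [0.3035 0.3123 0.3183]
```

```bash
cat >> h.py <<'E'
YC=np.radians(5.1); M=np.array([.558,-.017])
def cut(x,y,z): c,s=np.cos(YC),np.sin(YC); return [M[0]+c*x-s*y, M[1]+s*x+c*y, z]
YH=np.radians(28.6); H=np.array([.680,.3403])
def hook(x,y,z): c,s=np.cos(YH),np.sin(YH); return [H[0]+c*x-s*y, H[1]+s*x+c*y, z]
E
python3 - <<'E'
from h import *
s=arm.state(); print(s["t"],np.round(s["eef_rot"],3)); Rt=q2R(s["eef_rot"]); print(np.round(Rt,2))
p=arm.get_image("wrist"); print("cam in tool",np.round((p["eye"]-np.array(s["position"]))@Rt,3))
f=lambda n,P,y: print(n,np.round(P,3),[None if (q:=arm.ik(P,down(np.radians(a)))) is None else np.round(q,2).tolist() for a in y])
f("up",[.229,.635,.42],[np.degrees(np.arctan2(Rt[1,0],Rt[0,0]))])
f("stop",cut(0,-.02,.3),(95.1,-84.9)); f("b4",cut(0,-.30,.2),(95.1,-84.9)); f("end",cut(0,0,.2),(95.1,-84.9))
f("basket",[.406,.3105,.3],(152,-28)); f("place",cut(0,.095,.22),(5.1,-174.9)); f("hook",hook(-.095,0,.32),(118.6,-61.4)); f("hookpre",hook(-.27,0,.32),(118.6,-61.4)); f("hang",hook(-.095,0,.25),(118.6,-61.4))
E
```

```text
1.1 [-0.     0.173  0.985  0.   ]
[[-0.94  0.34 -0.  ]
 [ 0.34  0.94  0.  ]
 [ 0.   -0.   -1.  ]]
cam in tool [ 0.08  -0.    -0.128]
up [0.229 0.635 0.42 ] [[-1.34, 0.38, 0.04, 1.31, -0.01, 1.45, -0.08]]
stop [ 0.56  -0.037  0.3  ] [[-0.64, 0.28, 0.73, 1.8, -0.21, 1.13, 0.26], [-0.96, 0.51, 1.29, 1.82, -0.52, 1.22, -2.56]]
b4 [ 0.585 -0.316  0.2  ] [[-0.13, 0.62, 0.8, 1.66, -0.5, 1.07, 0.91], [-0.33, 0.89, 1.27, 1.68, -0.88, 1.27, -1.92]]
end [ 0.558 -0.017  0.2  ] [[-0.58, 0.39, 0.64, 1.92, -0.28, 0.93, 0.28], [-0.95, 0.69, 1.28, 1.93, -0.75, 1.11, -2.41]]
basket [0.406 0.31  0.3  ] [[-0.93, 0.15, 0.18, 1.88, -0.03, 1.11, 0.34], [-1.8, 0.35, 1.31, 1.93, -0.37, 1.15, -2.41]]
place [0.55  0.078 0.22 ] [[-0.87, 0.39, 0.8, 1.91, -0.33, 0.98, -1.4], [-0.52, 0.31, 0.33, 1.89, -0.12, 0.96, 1.53]]
hook [0.597 0.295 0.32 ] [[-0.79, 0.42, 0.33, 1.51, -0.14, 1.24, 0.06], [-1.29, 0.72, 1.27, 1.54, -0.7, 1.4, -2.61]]
hookpre [0.443 0.211 0.32 ] [[-0.93, 0.09, 0.39, 1.91, -0.04, 1.15, -0.03], [-1.7, 0.22, 1.33, 1.94, -0.23, 1.16, -2.92]]
hang [0.597 0.295 0.25 ] [[-0.78, 0.47, 0.32, 1.59, -0.16, 1.11, 0.08], [-1.29, 0.81, 1.27, 1.62, -0.8, 1.32, -2.53]]
```

```bash
cat > fold.py <<'E'
from h import *
Q=down(np.radians(95.1)); tz=.014
arm.move_linear([.229,.635,.42],v=.3)
arm.close_gripper(60)
arm.move_to(cut(0,-.022,.34),Q)
arm.move_linear(cut(0,-.022,.211+tz),v=.2)
f0=np.array(arm.state()["ft_force"])
for th in(.45,.75,1.05,1.3,1.5):
    arm.move_linear(cut(0,.048*np.sin(th)-.011,.165+.048*np.cos(th)+tz),v=.12)
    print(th,np.round(arm.state()["ft_force"]-f0,1))
arm.move_linear(cut(0,.045,.170+tz),v=.1)
print(arm.move_linear(cut(0,.045,.130+tz),v=.08,threshold=15))
s=arm.state(); print(np.round(s["position"],4),np.round(s["ft_force"]-f0,1),s["t"],s["grip_width"])
arm.move_linear(cut(0,.045,.30),v=.3)
p=arm.get_image("side"); W=cloud(p); cv2.imwrite("pics/side1.png",cv2.resize(p["color"][90:300,170:370],(800,840))[:600])
P=W.reshape(-1,3)
c,s=np.cos(YC),np.sin(YC); d=P[:,:2]-M; L=np.c_[c*d[:,0]+s*d[:,1],-s*d[:,0]+c*d[:,1],P[:,2]]
for y in range(4,60,8):
    q=L[(abs(L[:,0])<.05)&(abs(L[:,1]-y/1000)<.004)&(L[:,2]>.1)&(L[:,2]<.23)]; print(y,len(q),np.round(np.median(q[:,2]),4) if len(q) else "")
E
python3 fold.py
```

```text
0.45 [ 0.6 -0.7 -0.9]
0.75 [ 0.9  0.1 -0.5]
1.05 [ 0.9 -0.8 -0.5]
1.3 [-0.1  0.8  0. ]
1.5 [ 0.6 -0.2 -0.2]
True
[0.554  0.0288 0.1446] [-0.3  2.8  3.1] 8.2417 -0.00011574512208432722
4 77 0.1624
12 77 0.1547
20 75 0.1488
28 77 0.1413
36 76 0.1334
44 48 0.1293
52 2 0.135
```

View pics/side1.png

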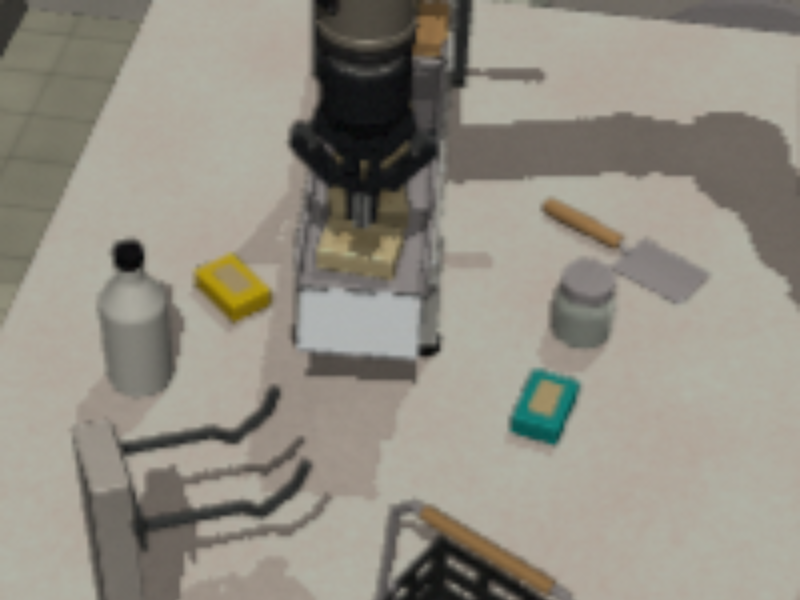

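The crop shows the stop as a white plate folded out below the mouth at about (360,320). The measured slope is 42°, so it is fully down, and the bars are undisturbed. Next I place the basket.

```bash
cat > place.py <<'E'
from h import *
B=[.406,.3105]; Q1=down(np.radians(152)); Q2=down(np.radians(-174.9))
arm.let_go()
arm.move_to(B+[.31],Q1)
arm.move_linear(B+[.211],v=.15)
arm.close_gripper(60)
s=arm.state(); print("grip",s["grip_width"],s["t"]); z0=s["position"][2]
arm.move_linear(B+[z0+.015],v=.1)
print("lift",np.round(arm.state()["ft_force"],1))
arm.move_linear([.42,.22,z0+.015],v=.15,attitude=Q2)
arm.move_linear(cut(0,.097,z0+.012),v=.15)
print(arm.move_linear(cut(0,.097,z0-.003),v=.04,threshold=4))
s=arm.state(); print(np.round(s["position"],4),z0,s["t"])
arm.let_go()
arm.move_linear(cut(0,.097,.34),v=.2)
p=arm.get_image("side"); W=cloud(p); cv2.imwrite("pics/side2.png",cv2.resize(p["color"][90:300,170:370],(800,840))[:600])
t=arm.get_image("top"); 
for n,P in(("S",W.reshape(-1,3)),("T",cloud(t).reshape(-1,3))):
    c,s=np.cos(YC),np.sin(YC); d=P[:,:2]-M; L=np.c_[c*d[:,0]+s*d[:,1],-s*d[:,0]+c*d[:,1],P[:,2]]
    q=L[(abs(L[:,0])<.14)&(L[:,1]>-.02)&(L[:,1]<.25)]
    r=q[(q[:,2]>.06)&(q[:,2]<.1)]; print(n,"rim",len(r),[np.round(v,3).tolist() for v in cv2.minAreaRect((r[:,:2]*1000).astype(np.float32))[:2]] ,"z95",np.percentile(r[:,2],95))
    h=q[(q[:,2]>.2)&(q[:,2]<.235)&(q[:,1]>.05)&(q[:,1]<.15)]; print("handle",len(h),np.round(np.median(h,0),3),np.round(h.min(0),3),np.round(h.max(0),3))
print(arm.state()["t"])
E
python3 place.py
```

```text
grip 0.01173213110593664 12.4333
lift [-0.5  0.3 -2.3]
True
[0.5498 0.08   0.2114] 0.21130561842009318 15.2667
S rim 470 [[0.28, 96.804], [198.016, 171.571]] z95 0.08989905944971165
handle 184 [0.   0.1  0.22] [-0.087  0.087  0.201] [0.089 0.107 0.229]
T rim 108 [[-2.032, 160.945], [191.974, 44.42]] z95 0.08792946864931468
  return _methods._mean(a, axis=axis, dtype=dtype,
  ret = um.true_divide(
Traceback (most recent call last):
  File "place.py", line 22, in <module>
    h=q[(q[:,2]>.2)&(q[:,2]<.235)&(q[:,1]>.05)&(q[:,1]<.15)]; print("handle",len(h),np.round(np.median(h,0),3),np.round(h.min(0),3),np.round(h.max(0),3))
                                                                                                                        ~~~~~^^^
ValueError: zero-size array to reduction operation minimum which has no identity
```

View pics/side2.png

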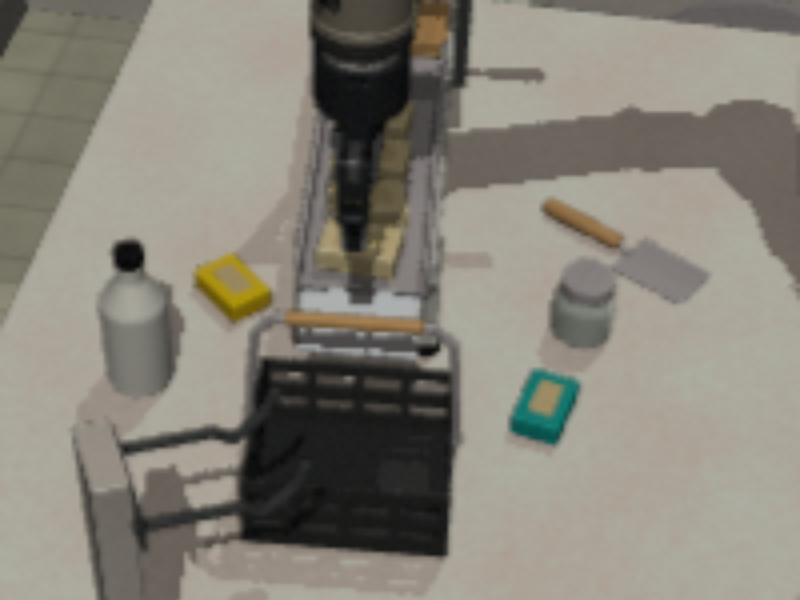

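The basket stands square under the mouth: its handle is at (355,322) in the crop, which is local y ≈ 0.098. All the bars are still on the tray. Next I push them.

```bash
cat > push.py <<'E'
from h import *
Q=down(np.radians(95.1)); z=.187
arm.close_gripper(40)
arm.move_to(cut(.003,-.15,.36),Q)
arm.move_linear(cut(.003,-.297,.30),v=.25)
print("down",arm.move_linear(cut(.003,-.297,z),v=.12,threshold=6))
f0=np.array(arm.state()["ft_force"])
for y in(-.25,-.2,-.15,-.1,-.05,-.006):
    r=arm.move_linear(cut(.003,y,z),v=.055,threshold=8)
    s=arm.state(); print(y,r,np.round(s["ft_force"]-f0,1),round(s["t"],2))
    if r: break
p=arm.get_image("side"); cv2.imwrite("pics/side3.png",cv2.resize(p["color"][90:300,170:370],(800,840))[:600])
E
python3 push.py
```

```text
down False
-0.25 False [0.  1.4 1. ] 21.48
-0.2 False [-0.4  1.3  1.5] 22.54
-0.15 False [-0.5  0.9  1.1] 23.6
-0.1 False [0.2 0.5 0.4] 24.66
-0.05 False [-0.3  1.   0.6] 25.72
-0.006 False [0.  0.7 2.1] 26.67
```

View pics/side3.png

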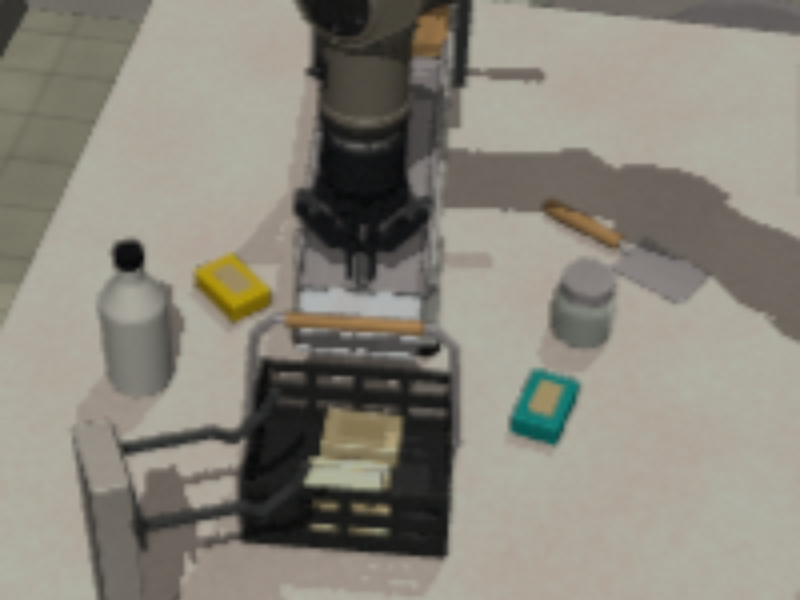

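The crop shows the chute clear, with bars at (362,430) and (345,475) in the basket and more seen through the slats at about (350,510). I retract and count them from above and through the wrist camera.

```bash
cat > chk.py <<'E'
from h import *
arm.move_linear(cut(.003,-.006,.36),v=.25)
arm.let_go()
arm.move_to([.50,.20,.42],down(np.radians(-84.9)))
cs,sn=np.cos(YC),np.sin(YC)
im=[]
for n in("top","wrist"):
    p=arm.get_image(n); W=cloud(p); d=W[...,:2]-M
    L=np.stack([cs*d[...,0]+sn*d[...,1],-sn*d[...,0]+cs*d[...,1],W[...,2]],-1)
    for r in arm.cut_out(p,"bar1"):
        q=L[r["pixels"]]; q=q[~np.isnan(q[:,0])]; print(n,round(r["p"],2),list(map(int,r["extent"])),np.round(np.median(q,0),3),np.round(np.percentile(q,97,axis=0),3))
    t=(abs(L[...,0])<.05)&(L[...,1]>-.36)&(L[...,1]<-.005)&(L[...,2]>.175)&(L[...,2]<.21); print("tray pts",t.sum())
    h=L[(L[...,2]>.2)&(L[...,2]<.235)&(L[...,1]>.05)&(L[...,1]<.15)&(abs(L[...,0])<.1)]
    if len(h): print("handle",len(h),np.round(np.median(h,0),4),np.round(np.percentile(h,[2,98],axis=0),3).tolist())
    c=p["color"]; im.append(cv2.resize(c[130:290,240:460],(800,582))[:,:400] if n=="top" else cv2.resize(c,(400,300)))
cv2.imwrite("pics/chk.png",np.vstack([cv2.resize(im[0],(400,291)),im[1]]))
print(arm.state()["t"])
E
python3 chk.py
```

```text
top 0.84 [330, 124, 358, 149] [ 0.147 -0.156  0.024] [ 0.18  -0.123  0.03 ]
top 0.78 [280, 179, 294, 198] [-0.01   0.056  0.029] [0.027 0.074 0.033]
top 0.75 [299, 228, 327, 251] [-0.184 -0.013  0.024] [-0.158  0.023  0.029]
top 0.74 [249, 175, 264, 202] [0.001 0.15  0.077] [0.037 0.172 0.088]
top 0.6 [265, 177, 272, 200] [-0.002  0.113  0.051] [0.032 0.125 0.06 ]
top 0.49 [251, 199, 266, 205] [-0.04   0.154  0.029] [-0.034  0.168  0.033]
tray pts 0
handle 268 [-0.0036  0.0994  0.2198] [[-0.083, 0.093, 0.203], [0.078, 0.106, 0.224]]
wrist 0.97 [212, 78, 254, 101] [0.001 0.106 0.046] [0.036 0.121 0.057]
wrist 0.89 [205, 92, 249, 124] [0.005 0.148 0.077] [0.04  0.172 0.088]
wrist 0.84 [316, 2, 357, 46] [-0.179 -0.007  0.025] [-0.152  0.023  0.027]
wrist 0.61 [212, 35, 256, 64] [-0.004  0.044  0.029] [0.03  0.064 0.031]
wrist 0.43 [249, 96, 257, 121] [-0.036  0.146  0.029] [-0.031  0.168  0.071]
tray pts 0
handle 1662 [0.0012 0.0986 0.2199] [[-0.08, 0.092, 0.204], [0.081, 0.105, 0.223]]
30.6583
```

View pics/chk.png

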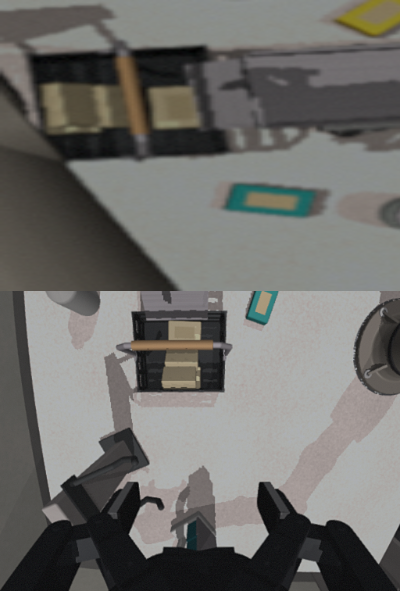

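All four bars are in the basket: one flat at local y 0.05, one leaning at 0.11, and two stacked at 0.15. The tray is empty. Next I pick the basket up by its handle and bring it in front of the hook.

```bash
cat > lift.py <<'E'
from h import *
Q2=down(np.radians(-174.9)); Q3=down(np.radians(118.6))
arm.move_to(cut(0,.0988,.31),Q2)
arm.move_linear(cut(0,.0988,.211),v=.15)
arm.close_gripper(100)
s=arm.state(); print("grip",s["grip_width"],s["t"])
arm.move_linear(cut(0,.0988,.227),v=.06)
print("lift",np.round(arm.state()["ft_force"],1),np.round(arm.state()["wrist_torque"],2))
pre=hook(-.275,0,.235)
arm.move_linear(pre,v=.1)
pre[2]=.315
arm.move_linear(pre,v=.045,attitude=Q3)
arm.sleep(.3)
p=arm.get_image("side"); W=cloud(p); cv2.imwrite("pics/side4.png",cv2.resize(p["color"][130:310,140:380],(800,600)))
T=cloud(arm.get_image("top"))
for n,P in(("S",W.reshape(-1,3)),("T",T.reshape(-1,3))):
    c,s=np.cos(YH),np.sin(YH); d=P[:,:2]-H; L=np.c_[c*d[:,0]+s*d[:,1],-s*d[:,0]+c*d[:,1],P[:,2]]
    h=L[(L[:,2]>.29)&(L[:,2]<.345)&(abs(L[:,0]+.275)<.03)&(abs(L[:,1])<.11)&(abs(L[:,1])>.02)]
    if len(h): 
        print(n,len(h),np.round(np.median(h,0),4),np.round(np.percentile(h,[2,98],axis=0),3).tolist(),np.round(np.polyfit(h[:,1],h[:,0],1),3),np.round(np.polyfit(h[:,1],h[:,2],1),3))
    r=L[(L[:,2]>.165)&(L[:,2]<.2)&(abs(L[:,0]+.275)<.13)&(abs(L[:,1])<.13)]
    if len(r): print("rim",np.round(np.percentile(r,[1,99],axis=0),3).tolist(),"tilt",np.round(np.linalg.lstsq(np.c_[r[:,:2],np.ones(len(r))],r[:,2],rcond=None)[0],3))
print(arm.state()["t"],np.round(arm.state()["position"],4))
E
python3 lift.py
```

```text
grip 0.010857869379762993 33.2417
lift [ 0.7 -0.  -6.9] [-0.01 -0.04 -0.04]
S 114 [-0.2727  0.053   0.3224] [[-0.281, -0.081, 0.294], [-0.267, 0.092, 0.329]] [-0.018 -0.272] [-0.06   0.321]
rim [[-0.355, -0.098, 0.166], [-0.195, 0.097, 0.196]] tilt [-0.001 -0.003  0.183]
T 99 [-0.2764 -0.0575  0.3222] [[-0.282, -0.09, 0.302], [-0.27, -0.036, 0.326]] [ 0.009 -0.276] [0.354 0.341]
rim [[-0.357, -0.096, 0.167], [-0.197, -0.018, 0.192]] tilt [-0.022 -0.074  0.175]
37.825 [0.4386 0.2086 0.315 ]
```

View pics/side4.png

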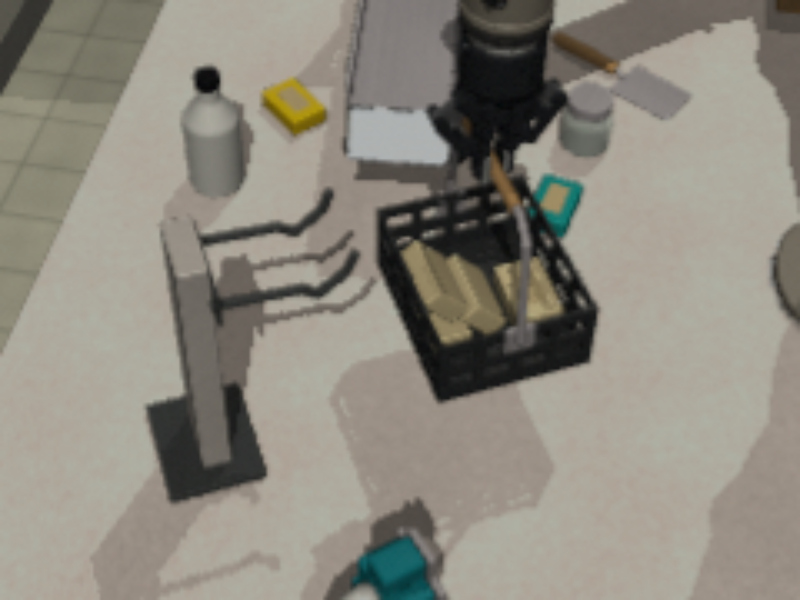

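The crop shows the basket level and square to the hook with four bars inside, at about (435,275), (470,290), (450,325) and (525,290). The prongs sit at (320,205) and (345,260). I insert, lower and look before letting go.

```bash
cat > hang.py <<'E'
from h import *
print("in",arm.move_linear(hook(-.095,0,.315),v=.08,threshold=6), arm.state()["t"])
print("down",arm.move_linear(hook(-.095,0,.25),v=.04,threshold=5))
arm.sleep(.2)
s=arm.state(); print(np.round(s["position"],4),np.round(s["ft_force"],1),s["t"])
p=arm.get_image("side"); W=cloud(p); cv2.imwrite("pics/side5.png",cv2.resize(p["color"][130:310,140:380],(800,600)))
P=W.reshape(-1,3); c,s=np.cos(YH),np.sin(YH); d=P[:,:2]-H; L=np.c_[c*d[:,0]+s*d[:,1],-s*d[:,0]+c*d[:,1],P[:,2]]
h=L[(L[:,2]>.23)&(L[:,2]<.29)&(abs(L[:,0]+.095)<.025)&(abs(L[:,1])<.1)&(abs(L[:,1])>.045)]
print(len(h),np.round(np.median(h,0),4),np.round(np.percentile(h,[2,98],axis=0),3).tolist())
E
python3 hang.py
```

```text
in False 40.225
down True
[0.5969 0.2951 0.2559] [1.9 1.3 6.4] 41.75
74 [-0.0929  0.0695  0.2599] [[-0.1, 0.046, 0.236], [-0.076, 0.093, 0.271]]
```

View pics/side5.png

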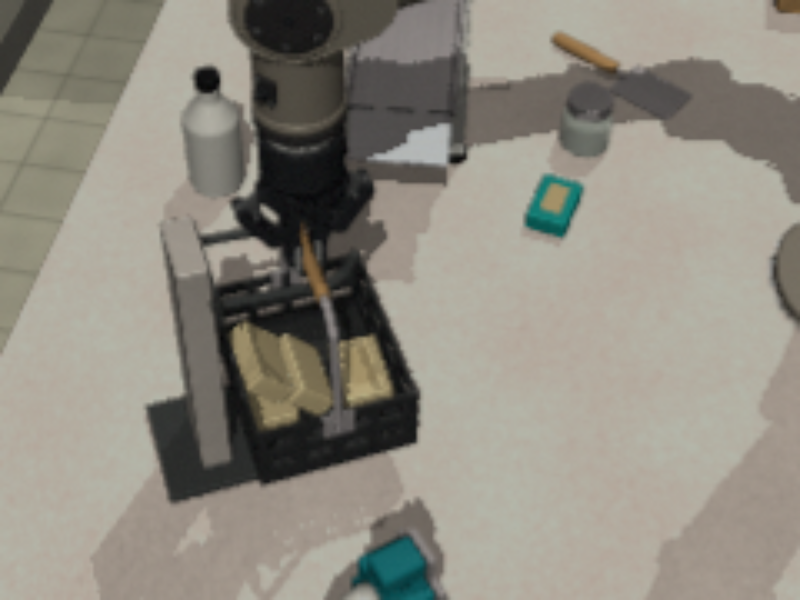

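The handle grip lies in the notches at z ≈ 0.26 and the load is taken. I release and check.

```bash
cat > rel.py <<'E'
from h import *
arm.let_go()
arm.move_linear(hook(-.095,0,.30),v=.06)
arm.move_linear(hook(-.095,0,.46),v=.2)
arm.move_linear([.40,.05,.46],v=.25)
arm.sleep(1.5)
prev=None
c,s=np.cos(YH),np.sin(YH)
for k in range(2):
    p=arm.get_image("side"); P=cloud(p).reshape(-1,3); d=P[:,:2]-H; L=np.c_[c*d[:,0]+s*d[:,1],-s*d[:,0]+c*d[:,1],P[:,2]]
    h=L[(L[:,2]>.255)&(L[:,2]<.285)&(abs(L[:,0]+.095)<.025)&(abs(L[:,1])<.1)]
    print("grip",len(h),np.round(np.median(h,0),4),np.round(np.percentile(h,[2,98],axis=0),3).tolist())
    r=L[(L[:,2]>.09)&(L[:,2]<.15)&(L[:,0]<-.005)&(L[:,0]>-.21)&(abs(L[:,1])<.12)]; print("rim",np.round(np.percentile(r,[1,50,99],axis=0),3).tolist())
    if k==0: arm.sleep(.4)
for t in("bar1","spray","jar","scraper","iron"):
    for q in arm.cut_out(p,t)[:6]: 
        if q["p"]>.4:
            v=cloud(p)[q["pixels"]]; v=v[~np.isnan(v[:,0])]; print(t,round(q["p"],2),np.round(np.median(v,0),3))
cv2.imwrite("pics/side6.png",cv2.resize(p["color"][130:310,140:380],(800,600)))
print(arm.state()["t"])
E
python3 rel.py
```

```text
grip 242 [-0.0934  0.0098  0.2654] [[-0.118, -0.065, 0.256], [-0.072, 0.075, 0.272]]
rim [[-0.182, -0.096, 0.091], [-0.083, 0.016, 0.118], [-0.023, 0.098, 0.14]]
grip 242 [-0.0936  0.0091  0.2653] [[-0.118, -0.066, 0.256], [-0.073, 0.075, 0.271]]
rim [[-0.183, -0.097, 0.091], [-0.083, 0.018, 0.118], [-0.022, 0.097, 0.141]]
bar1 0.79 [0.633 0.32  0.12 ]
bar1 0.77 [0.592 0.304 0.09 ]
bar1 0.63 [0.541 0.279 0.078]
bar1 0.51 [ 0.377 -0.037  0.026]
bar1 0.49 [ 0.717 -0.151  0.026]
bar1 0.44 [0.615 0.343 0.072]
spray 0.78 [ 0.78  -0.006  0.092]
jar 0.68 [ 0.35  -0.159  0.054]
jar 0.45 [0.591 0.305 0.09 ]
scraper 0.69 [ 0.287 -0.297  0.007]
iron 0.58 [0.47  0.612 0.123]
48.1333
```

View pics/side6.png

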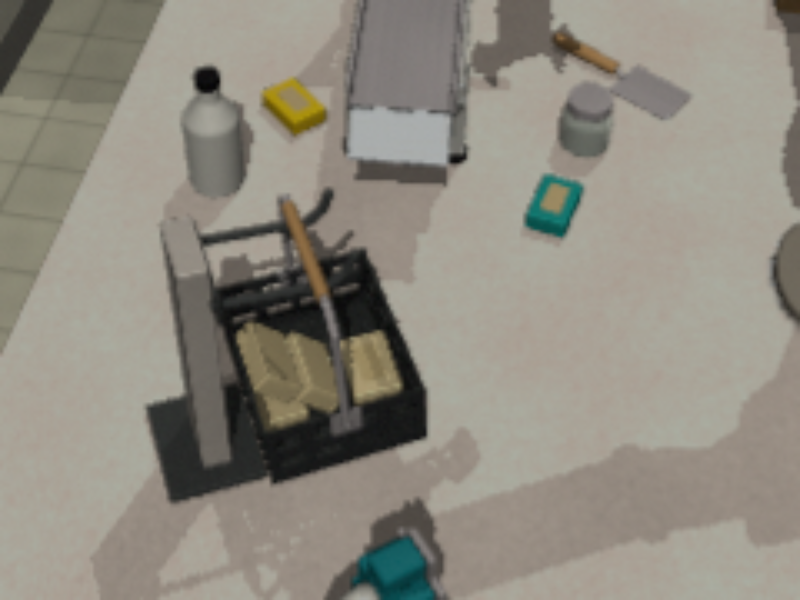

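The basket hangs still on both prongs with all four bars inside, and the bystanders have not moved. I hand in the job.

```bash
python3 -c "
from cell import arm
arm.finish_job()"
```

```text
the job is handed in; nothing more can be done
```

The job is handed in: the basket hangs on both prongs of the double hook with all four bars inside. I folded the end stop fully down, stood the basket under the mouth, pushed the row of bars out with closed fingers, then hung the basket by its handle and let go. It took about 48 s of the 67 s; the hand-in gives no verdict.

- **End stop and basket:** the stop's measured slope was 42°. The basket stood about 98 mm out from the mouth and within 4 mm of its centre line.
- **Bars:** all four were found in the basket and none on the tray. The largest change in wrist force I read while pushing was about 2 N per axis, sampled between segments.
- **Hanging:** the two position readings 0.4 s apart agreed within 1 mm. The grip is about 94 mm out from the upright and within about 10 mm of the middle. The basket is well clear of the worktop and only slightly tilted, and the arm was parked away from everything.
- **Bystanders:** the jar, scraper and iron read within about 11 mm of their starting positions. The bottle was not found at its true position in the first pictures, so I have no starting figure for it; it looks unmoved in the later ones. I did not touch the turquoise or yellow look-alikes.
- **Checks that failed:** two readings did not work, and the other camera covered both. The top view could not see the handle after I placed the basket, which also ended that script early. Before hanging, its tilt reading was distorted by partial view.

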